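# Feel the punch block for a clear well and seat the new punch

## Robot

A 6-joint arm with a two-finger parallel gripper is mounted at the origin on a cart in front of the work surface, level with it; the furniture and walls round the work are solid. World frame = base frame: x ahead of the robot, y to its left, z up, the work surface at z = 0. Lengths are in m, angles in rad, forces in N, time in s.
With the tool pointing down it reaches from about 0.375 to 0.9 m from the base axis. Payload 3.1 kg.
Tool frame: the origin (TCP) lies where the fingers leave the gripper's body, on its centre line; the fingertips stand 70 mm ahead of it and the grasp point (between the pads) lies 51 mm ahead of it; z points along the fingers, y is the line along which they close (so a half turn about z gives the same grasp; the last joint's range is limited). The gripper opens to 87 mm and grips with 3 to 60 N. Pads are 19 mm wide; open, the fingers measure 117 mm over their backs; the gripper's body (75 mm by 190 mm) begins 51 mm behind the grasp point.
Start: joints at [0.966, 0.527, 1.433, -0, 1.181, -0.178], TCP at [0.259, 0.569, 0.292] pointing down, gripper open.
Joint ranges: [-3.08, 3.08], [-0.75, 2.2], [0.22, 2.44], [-1.43, 4.57], [0, 2.65], [-2.85, 2.85]. Speed limits (rad/s): [2.79, 2.79, 3.14, 3.14, 3.14, 3.14].

## Interface

Orientations are given as a unit quaternion [x, y, z, w].
In Python, from rig import robot gives the robot as it stands.
- The arm moves only by the tool send_rows, never from a script. Its argument "deltas" is text: rows parted by semicolons, each of 7 numbers parted by spaces: the shift along the tool's x, y, z in mm, then the turn, a rotation vector about the tool's x, y, z in degrees, then the opening, from 0 (shut) to 1 (fully open). A call has 1 to 10 rows; each row shifts and turns the commanded pose from where the row before left it, along the tool's axes as they then stand; what a row does not reach is not made up. A row lasts 1/8 s, in which the tool goes at most 62.5 mm and 10.7 degrees, less where a joint would pass 70% of its speed; a pose out of reach is approached as far as the arm can. A call is refused whole if a number of a shift passes 62.5 or a number of a turn 10.7, either way. A call with a gripper value outside its range is refused whole. The fingers move at their own pace and stop on an object; "newtons" is the grip in N (left out, the last holds). Time passes only in rows, so rows that do not move let the fingers close. It gives the time, the measured TCP pose, the force, the opening and the grip force at its end, in the units of the state.
- robot.get_obs(): the state, without advancing time (a new reading comes with each control period).
- robot.camera(name): name is "side" or "top" or "wrist"; returns a dict with "image" (400x640x3 uint8, red, green, blue), "depth" (400x640 float32, m along the optical axis (not along the pixel's ray), 0 where there is no reading), "fovy" (degrees; the focal length in pixels is half the picture's height over the tangent of half this angle, whatever the lens; pixels are square), "cx", "cy" (the principal point, pixels), "rvec" (rotation vector, rad) and "tvec" (3), from world to camera coordinates, as OpenCV has them. Camera axes: x right, y down, z forward; pixel columns grow to the right and rows downward; lengths in m; the calibration is good to about 2 mm. A picture is of the moment at which its call begins.
- robot.hand_in(): hands the job in; it is judged then, once.
Trained networks look in the newest picture that a camera, given by its name, has taken for a name from the list of things; names that differ only in an ending like _2 or _b are one class to them, and where a whole thing is asked for, a point or a joint stands for the part that bears it (a point fixed in the world has none). Each returns a list of dicts, best first, with "p" (0 to 1); they miss things now and then, are a little off and sometimes report something else, mostly with a low value. They report only what shows in the picture. A call takes as long as a camera call. They do not tell look-alikes from the thing itself.
- robot.find_in(camera, thing): "box" ([left, top, right, bottom] in pixels, round what is visible of it).
- robot.cut_out(camera, thing): "region" (400x640 bool, what is visible of it) and "box" ([left, top, right, bottom] in pixels, round what is visible of it).
The state is a dict: "time": time; "q": joint angles; "joint_velocities": joint speeds; "joint_torque": joint torques, N m; "position": TCP position; "tool_rot": TCP orientation; "ft_force": force on the tool from outside, world axes, zero at the start; "moment": the same for the moment, N m; "grip_width": finger opening in m; "grip_force": force on a finger pad.
Only numpy, scipy, OpenCV 4.12 (cv2) and the standard library are available. Lean on these libraries where they do the work, as an engineer would, in place of code of your own. Each camera call takes 0.05 s, during which the arm holds its last target. There are 200 camera calls.

## Task

Two of the three wells in the aluminium punch block still have a sheared-off stub of an old punch at the bottom. Feel down into the wells with the feeler pin until you have touched the bottom of the clear one, put the pin back in its hole in the tool stand, and press the new punch from the stand fully home into the clear well, so that its collar sits flat on the block. Feel and press gently, with the load on the block staying well under 60 N, and leave the things lying around where they are.

Things in the scene. Friction and masses are not known exactly. Their poses are not given: they have to be found in the camera images.
- punch_block: Fixed aluminium block, 60 (x) x 150 (y) x 62 mm high, origin at the centre of its underside, z up; three wells in a row along its own y. A low bolted foot at each end reaches 99 mm from the centre, 13 mm high. One well (not known which) has only a 3 mm wear disc at the bottom: 47 mm deep to the touch. In the other two lies a stub 18 mm tall: 32 mm deep to the touch.
- well_0 (a point): Centre of the mouth of well 0, on the block's top face, 62 mm above the table, at y = -46 mm in the block's frame. Round blind well 20.4 mm wide, 50 mm deep. A spring ball 16 mm below the mouth, on the block's +x side, sticks 3.5 mm into the well and yields sideways; the punch needs some 2 to 8 N of push to pass it, the pin passes beside it if within 2 mm of the well's axis.
- well_1 (a point): Centre of the mouth of well 1, at y = 0 in the block's frame; otherwise like well 0.
- well_2 (a point): Centre of the mouth of well 2, at y = +46 mm in the block's frame; otherwise like well 0.
- tool_stand: Fixed grey plastic stand, 56 (x) x 130 (y) x 52 mm high, origin at the centre of its underside, z up; it holds the pin and the punch upright, 84 mm apart along its own y.
- stand_pin_hole (a point): Mouth of the stand's pin hole, on its top face, at y = +42 mm in the stand's frame: 10.6 mm wide, 46 mm deep (floor 6 mm above the table).
- feeler_pin: Steel feeler pin standing in the stand, 119 mm long, 60 g: a plain 8 mm shank 80 mm long, then a round head 16 mm in diameter from 81 to 119 mm. Origin at the centre of its flat tip, z along the pin up to the head. It starts with its tip on the floor of the pin hole.
- punch: New steel punch hanging by its collar in the stand's other hole (21.6 mm wide), 83 mm long, 120 g: shank 18 mm in diameter and 42 mm long with a 3 mm chamfer at the foot, a collar 28 mm in diameter and 6 mm thick (42 to 48 mm), then a round grip head 16 mm in diameter from 48 to 83 mm. Origin at the centre of its foot, z up to the head.
- punch_collar (a point): Centre of the underside of the punch's collar, 42 mm above its foot; on the block's top face when the punch is fully home in a clear well, about 9 mm above it when a stub lies beneath.
- vial: Bystander: small capped glass vial, 25 x 25 x 50 mm, standing behind the work; not to be disturbed.
- screwdriver: Bystander: screwdriver, 174 mm long, lying near the front; not to be disturbed.
- dish: Bystander: flat round covered dish, 88 mm across, 14 mm high, behind the work; not to be disturbed.
- stapler: Bystander: stapler, 118 mm long, 42 mm high, lying near the front edge; not to be disturbed.
- stamp: Bystander: hand stamp standing upright, 27 x 36 x 71 mm, behind the work; not to be disturbed.
There are look-alikes about, which are no part of the job. What is shaped like the feeler_pin but green is not meant.

How it is judged:
By the outcome, as a careful person would: the job done as asked, in the order asked, and still so for the second after the job is handed in, with the robot touching nothing.
It also fails if it takes over 72 s, if anything falls off the work surface, if the arm or the gripper's body presses on something with over 40 N, if the wrist force passes 120 N, or if a joint passes its speed limit or range.

## Working session

There is one attempt and no reset: what is moved stays moved. The work goes in short steps, Python scripts to look and compute and a tool call to move; the robot and the scene stay as the last step left them, time stands still between calls to the robot, and variables do not carry over. Pictures are saved under pics/ and viewed, at most 10 in all, crops included, and the job is handed in when it is done.

Besides the shell and the picture viewer there is one more tool, called after ">>>" as a command line: name --argument value ..., lists and objects as JSON in quotes. send_rows: Moves the arm, as the interface text tells. Its arguments: {"type":"object","properties":{"deltas":{"type":"string"},"newtons":{"type":"number"}},"required":["deltas"]}

```bash
mkdir -p pics; ls; cat > h.py <<'E'
import numpy as np, cv2
from rig import robot
from scipy.spatial.transform import Rotation as Ro
def cam(n):
    c=robot.camera(n); h=c['image'].shape[0]
    c['f']=h/2/np.tan(np.radians(c['fovy'])/2)
    c['R']=Ro.from_rotvec(np.ravel(c['rvec'])).as_matrix(); c['t']=np.ravel(c['tvec']); return c
def save(c,n): cv2.imwrite('pics/'+n,c['image'][:,:,::-1])
def cloud(c):
    v,u=np.mgrid[:400,:640]; d=c['depth']
    P=np.stack([(u-c['cx'])/c['f']*d,(v-c['cy'])/c['f']*d,d],-1)
    W=(P-c['t'])@c['R']; W[d<=0]=np.nan; return W
def proj(c,p):
    q=c['R']@np.array(p)+c['t']; return q[:2]/q[2]*c['f']+[c['cx'],c['cy']]
def ray(c,u,v,z):
    d=c['R'].T@np.array([(u-c['cx'])/c['f'],(v-c['cy'])/c['f'],1]); o=-c['R'].T@c['t']
    return o+d*(z-o[2])/d[2]
E
python3 - <<'E'
from h import *
for n in ['top','side']:
    c=cam(n); save(c,n+'1.png'); W=cloud(c)
    print(n,-c['R'].T@c['t'],c['f'])
    for t in ['punch_block','tool_stand','feeler_pin','punch','vial','screwdriver','dish','stapler','stamp']:
        for r in robot.cut_out(n,t)[:3]:
            w=W[r['region']]; w=w[~np.isnan(w[:,0])]
            if len(w): print(t,round(r['p'],2),np.round(r['box']),np.round(np.median(w,0),3),np.round(np.percentile(w,[3,97],axis=0),3).tolist())
o=robot.get_obs();print(o['position'],o['tool_rot'],o['ft_force'],o['time'])
E
```

```text
pics
top [0.4589555  0.0553342  1.01011686] 485.6542394801782
punch_block 0.77 [366. 184. 462. 235.] [ 0.527 -0.121  0.061] [[0.486, -0.205, 0.006], [0.57, -0.043, 0.065]]
punch_block 0.39 [184. 203. 260. 232.] [0.511 0.264 0.051] [[0.484, 0.2, 0.019], [0.541, 0.325, 0.055]]
tool_stand 0.89 [187. 204. 259. 233.] [0.511 0.263 0.051] [[0.483, 0.2, 0.016], [0.541, 0.325, 0.055]]
feeler_pin 0.51 [207. 250. 228. 266.] [0.436 0.26  0.116] [[0.429, 0.256, 0.028], [0.443, 0.269, 0.12]]
punch 0.74 [369. 188. 464. 236.] [ 0.527 -0.121  0.061] [[0.485, -0.211, 0.001], [0.571, -0.041, 0.064]]
punch 0.68 [238. 215. 248. 229.] [0.507 0.219 0.061] [[0.496, 0.211, 0.054], [0.519, 0.23, 0.094]]
vial 0.55 [321. 128. 332. 144.] [0.683 0.061 0.048] [[0.676, 0.051, -0.001], [0.695, 0.072, 0.051]]
screwdriver 0.66 [266. 263. 345. 293.] [0.387 0.13  0.018] [[0.369, 0.035, 0.01], [0.415, 0.169, 0.023]]
dish 0.66 [318. 127. 333. 144.] [0.684 0.061 0.048] [[0.676, 0.051, -0.0], [0.699, 0.073, 0.051]]
dish 0.57 [407. 111. 451. 152.] [ 0.698 -0.156  0.002] [[0.659, -0.194, -0.002], [0.736, -0.118, 0.013]]
stamp
[... 1055 characters left out ...]
, -0.002], [0.418, 0.173, 0.021]]
dish 0.89 [269. 146. 306. 166.] [ 0.693 -0.165  0.002] [[0.659, -0.197, -0.002], [0.74, -0.089, 0.028]]
dish 0.47 [328. 135. 362. 194.] [ 0.525 -0.08   0.055] [[0.485, -0.189, 0.004], [0.575, -0.037, 0.062]]
stapler 0.66 [385. 154. 406. 191.] [ 0.392 -0.103  0.031] [[0.372, -0.172, 0.002], [0.412, -0.072, 0.04]]
stapler 0.62 [333. 135. 359. 187.] [ 0.525 -0.085  0.057] [[0.486, -0.19, 0.006], [0.575, -0.04, 0.062]]
stamp 0.7 [270. 155. 290. 185.] [ 0.687 -0.047  0.021] [[0.672, -0.092, -0.002], [0.708, -0.034, 0.068]]
[0.25867562 0.56893966 0.292256  ] [ 2.11797126e-01  9.77313654e-01  1.00586850e-05 -6.94689349e-06] [-1.01927242  0.22050534  0.05377322] 1.0
```

```bash
python3 - <<'E'
from h import *
a=cv2.imread('pics/top1.png'); b=cv2.imread('pics/side1.png')
cv2.imwrite('pics/m1.png',cv2.resize(a[100:320,160:500],(800,518)))
c=cam('top'); W=cloud(c)
def rect(m):
    p=W[m][:,:2].astype(np.float32); r=cv2.minAreaRect(p); return r
for nm,x0,x1,y0,y1,z0,z1 in [('block',.46,.6,-.23,-.02,.055,.068),('stand',.46,.56,.18,.35,.047,.057)]:
    m=(W[...,0]>x0)&(W[...,0]<x1)&(W[...,1]>y0)&(W[...,1]<y1)&(W[...,2]>z0)&(W[...,2]<z1)
    print(nm,rect(m),m.sum(),np.median(W[m][:,2]))
    if nm=='block':
        p=np.argwhere(m)
print(robot.get_obs()['time'])
E
```

```text
block ((0.5298864841461182, -0.1295037865638733), (0.05996709689497948, 0.15111291408538818), 18.499526977539062) 2125 0.061388163450094735
stand ((0.5122647285461426, 0.26476019620895386), (0.13065692782402039, 0.055948272347450256), 84.49300384521484) 1616 0.05143045260391225
1.05
```

View pics/m1.png

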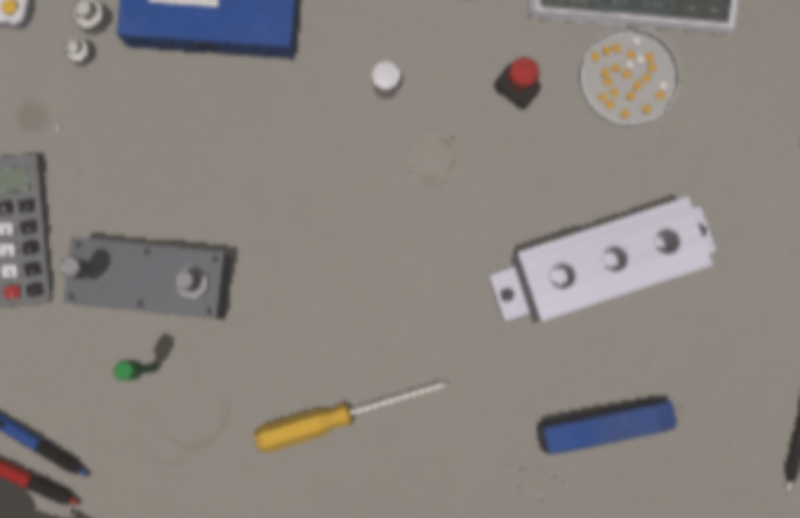

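View pics/side1.png

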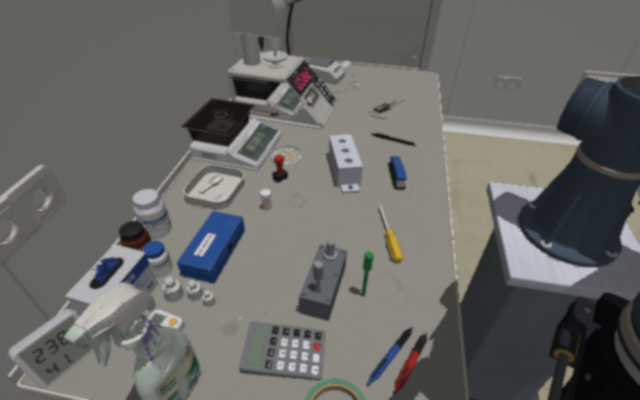

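The top view shows the stand at left with the grey pin on its left end (70,265 in the crop) and the punch at (190,282). The green look-alike is at (125,370), and the block's three wells are at (562,275), (614,258) and (667,240). The side view agrees. Next I'll square the tool to the world axes and move above the stand.

>>> send_rows --deltas "0 0 0 0 0 -8.2 1; 0 0 0 0 0 -8.2 1; 0 0 0 0 0 -8.1 1; -36 -43 0 0 0 0 1; -36 -43 0 0 0 0 1; -36 -43 0 0 0 0 1; -36 -43 0 0 0 0 1; -36 -43 0 0 0 0 1; -36 -43 0 0 0 0 1; -36 -43 0 0 0 0 0.5" --newtons 25

```text
time: 2.3
position: [0.5121, 0.2667, 0.2925]
tool_rot: [-0.0, 1.0, 0.0, 0.0]
ft_force: [0.2, -0.1, -0.2]
grip_width: 0.0825
grip_force: 0.0
```

```bash
cat >> h.py <<'E'
def circ(W,c0,z0,z1,r=.02):
    "min enclosing/fit of points near c0 with height z0..z1"
    m=(np.hypot(W[...,0]-c0[0],W[...,1]-c0[1])<r)&(W[...,2]>z0)&(W[...,2]<z1)
    p=W[m]
    if len(p)<5: return None
    (x,y),rr=cv2.minEnclosingCircle(p[:,:2].astype(np.float32))
    return np.round([x,y,rr,*np.median(p,0),len(p)],4)
def st():
    o=robot.get_obs(); return 't',o['time'],np.round(o['position'],4),np.round(Ro.from_quat(o['tool_rot']).as_matrix()[:2,0],4),np.round(o['ft_force'],2),np.round(o['grip_width'],4),o['grip_force']
E
python3 - <<'E'
from h import *
print(*st())
c=cam('wrist'); save(c,'w1.png'); W=cloud(c)
print(-c['R'].T@c['t'],c['f'],c['R'])
print('pin',circ(W,(.516,.3066),.118,.132), 'punch',circ(W,(.508,.223),.087,.1),'collar',circ(W,(.508,.223),.055,.1))
for t in ['tool_stand','feeler_pin','punch']:
    for r in robot.find_in('wrist',t)[:2]: print(t,r)
print(proj(c,(.516,.3066,.125)),proj(c,(.508,.223,.093)))
E
```

```text
t 2.3 [0.5121 0.2667 0.2925] [-1.e+00 -8.e-04] [ 0.16 -0.09 -0.17] 0.0825 0.0
[0.44194841 0.26662552 0.38484807] 291.14783543188844 [[ 2.13264298e-04  9.99999659e-01  7.98442773e-04]
 [ 9.66512579e-01 -4.11018283e-04  2.56618913e-01]
 [ 2.56619153e-01  7.16977332e-04 -9.66512336e-01]]
pin [5.179e-01 3.068e-01 8.000e-03 5.164e-01 3.063e-01 1.246e-01 2.340e+02] punch [5.093e-01 2.235e-01 8.000e-03 5.087e-01 2.240e-01 9.260e-02 1.840e+02] collar [5.092e-01 2.235e-01 1.400e-02 5.060e-01 2.256e-01 6.730e-02 4.910e+02]
tool_stand {'box': [268.7, 152.7, 380.6, 217.8], 'p': 0.87}
tool_stand {'box': [0.0, 159.1, 104.9, 233.4], 'p': 0.53}
feeler_pin {'box': [351.1, 187.0, 375.2, 219.7], 'p': 0.75}
feeler_pin {'box': [313.4, 109.4, 333.6, 128.6], 'p': 0.61}
punch {'box': [276.6, 176.7, 298.7, 202.5], 'p': 0.93}
punch {'box': [115.1, 63.0, 246.3, 112.8], 'p': 0.24}
[367.37102763 209.41647162] [281.8065776  193.41827105]
```

View pics/w1.png

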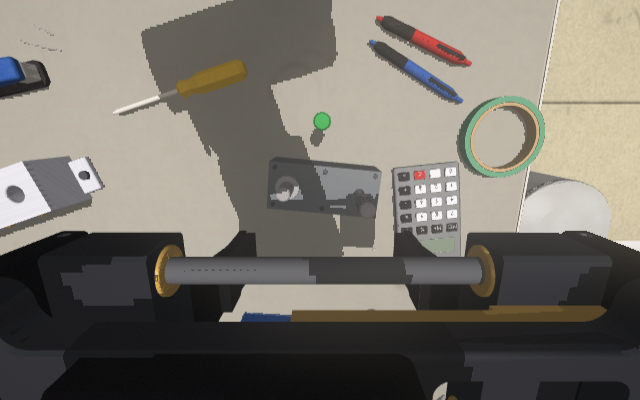

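The wrist view shows the stand at (270-380,155-215), the pin head at (365,208), the punch at (287,190) and the green pin at (322,121). The head circle fits cleanly at (0.518,0.307), so I'll go and grasp the pin.

>>> send_rows --deltas "-5.5 40 0 0 0 0 0.5; 0 0 50 0 0 0 0.5; 0 0 50 0 0 0 0.5; 0 0 25 0 0 0 0.5; 0 0 10.5 0 0 0 0.5; 0 0 0 0 0 0 0.5; 0 0 0 0 0 0 0; 0 0 0 0 0 0 0; 0 0 0 0 0 0 0; 0 0 0 0 0 0 0" --newtons 30

```text
time: 3.75
position: [0.5167, 0.3081, 0.1573]
tool_rot: [-0.0, 1.0, 0.0, 0.0]
ft_force: [-0.0, -0.1, 2.0]
grip_width: 0.0152
grip_force: 30.0
```

>>> send_rows --deltas "0 0 0 0 0 0 0; 0 0 0 0 0 0 0; 0 0 0 0 0 0 0; 0 0 0 0 0 0 0"

```text
time: 4.25
position: [0.5168, 0.3082, 0.1573]
tool_rot: [-0.0, 1.0, 0.0, 0.001]
ft_force: [-0.1, -1.3, 5.6]
grip_width: 0.0154
grip_force: 30.0
```

>>> send_rows --deltas "0 0 -3 0 0 0 0; 0 0 -7 0 0 0 0; 0 0 -10 0 0 0 0; 0 0 -15 0 0 0 0; 0 0 -20 0 0 0 0; 0 0 -25 0 0 0 0; 0 0 0 0 0 0 0; 0 0 0 0 0 0 0"

```text
time: 5.25
position: [0.516, 0.308, 0.2366]
tool_rot: [-0.0, 1.0, -0.0, -0.0]
ft_force: [0.0, -0.5, -0.7]
grip_width: 0.0153
grip_force: 30.0
```

```bash
python3 - <<'E'
from h import *
print(*st()); o=robot.get_obs(); print(o['moment'],Ro.from_quat(o['tool_rot']).as_rotvec())
c=cam('wrist'); save(c,'w2.png'); p=o['position']
print('tip exp',proj(c,p-[0,0,.151]),'mid',proj(c,p-[0,0,.1]))
c=cam('side'); save(c,'s2.png'); W=cloud(c)
for dz in (.08,.1,.12,.14):
  m=(np.hypot(W[...,0]-p[0],W[...,1]-p[1])<.015)&(abs(W[...,2]-p[2]+dz)<.008); q=W[m]; print(dz,len(q),q.mean(0) if len(q) else '')
u,v=map(int,proj(c,p-[0,0,.1])); print(u,v)
a=cv2.imread('pics/w2.png')[120:400,180:500]; b=cv2.imread('pics/s2.png')[v-70:v+70,u-80:u+80]
cv2.imwrite('pics/m2.png',np.hstack([cv2.resize(a,(400,350)),cv2.resize(b,(400,350))]))
E
```

```text
t 5.25 [0.516  0.308  0.2366] [-1.e+00 -8.e-04] [ 0.   -0.53 -0.72] 0.0153 30.006228136289792
[ 0.04258033 -0.00228649  0.040161  ] [ 1.23190359e-03 -3.14112691e+00  2.41518168e-04]
tip exp [324.42844345 210.46888916] mid [324.43174043 230.59849318]
0.08 0 
0.1 10 [0.51729833 0.31047185 0.13117977]
0.12 31 [0.51713874 0.31069121 0.116409  ]
0.14 31 [0.51687163 0.31057186 0.09627374]
319 258
```

View pics/m2.png

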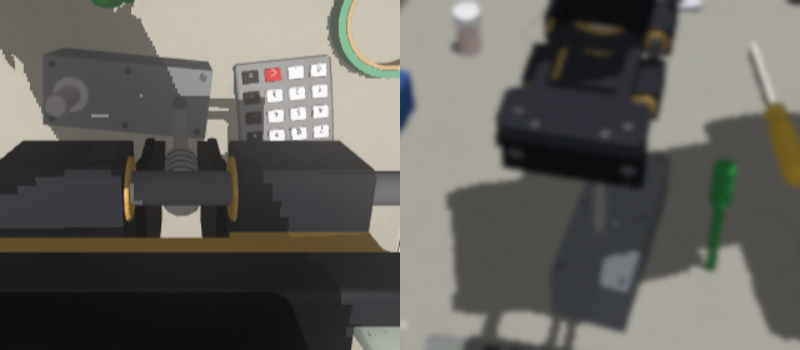

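The pin hangs upright in the fingers: wrist crop (180,100) is its tip and the green one stays put. I'll lift it over the punch and move above the near well.

>>> send_rows --deltas "0 0 -30 0 0 0 0; 0 -25 0 0 0 0 0; 0 -50 0 0 0 0 0; 0 -55 0 0 0 0 0; 0 -55 0 0 0 0 0; 0 -55 0 0 0 0 0; 0 -55 0 0 0 0 0; 0 -50 0 0 0 0 0; 0 -30 0 0 0 0 0; 0 -15 15 0 0 0 0"

```text
time: 6.6
position: [0.5171, -0.0837, 0.2513]
tool_rot: [0.001, 1.0, -0.0, 0.001]
ft_force: [-0.7, -0.3, -1.5]
grip_width: 0.0154
grip_force: 30.0
```

>>> send_rows --deltas "0 0 0 0 0 0 0; 0 0 0 0 0 0 0"

```text
time: 6.85
position: [0.5163, -0.0806, 0.251]
tool_rot: [-0.001, 1.0, 0.001, -0.001]
ft_force: [-0.5, 0.4, -0.3]
grip_width: 0.0152
grip_force: 30.0
```

```bash
python3 - <<'E'
from h import *
print(*st()); o=robot.get_obs(); p=o['position']
c=cam('wrist'); save(c,'w3.png'); W=cloud(c); np.save('W3.npy',W)
# pin shank
m=(np.hypot(W[...,0]-p[0],W[...,1]-p[1])<.012)&(W[...,2]>p[2]-.16)&(W[...,2]<p[2]-.072)
for dz in (.085,.1,.115,.13,.142):
    q=W[m&(abs(W[...,2]-p[2]+dz)<.007)]; print('pin',dz,len(q),np.round([q[:,0].min(),(q[:,1].min()+q[:,1].max())/2,np.ptp(q[:,1])],4) if len(q) else '')
print('zmin',np.nanmin(W[...,2][m]))
for ca in ('wrist','top'):
    if ca=='top': c=cam('top'); W=cloud(c)
    t=(abs(W[...,2]-.062)<.005)&(abs(W[...,0]-.53)<.08)&(W[...,1]<-.02)&(W[...,1]>-.24)
    print(ca,cv2.minAreaRect(W[t][:,:2].astype(np.float32)),np.median(W[t][:,2]))
    # holes: contours inside mask
    g=c['image'].mean(2)
    cs,hi=cv2.findContours(t.astype(np.uint8),cv2.RETR_CCOMP,cv2.CHAIN_APPROX_NONE)
    for k,h in zip(cs,hi[0]):
        if h[3]>=0 and len(k)>12:
            P=np.array([ray(c,u,v,.062) for u,v in k[:,0]])[:,:2].astype(np.float32)
            print(len(k),np.round(cv2.minEnclosingCircle(P)[0],4),cv2.minEnclosingCircle(P)[1],P.mean(0),k[:,0].mean(0))
E
```

```text
t 6.85 [ 0.5163 -0.0806  0.251 ] [-1.     -0.0017] [-0.53  0.44 -0.3 ] 0.0152 30.00624463382337
pin 0.085 62 [ 0.5126 -0.0805  0.0072]
pin 0.1 73 [ 0.5126 -0.0808  0.0072]
pin 0.115 61 [ 0.5124 -0.0808  0.0075]
pin 0.13 51 [ 0.5126 -0.0811  0.0073]
pin 0.142 42 [ 0.5124 -0.0807  0.0068]
zmin 0.10174804143694452
wrist ((0.5311446785926819, -0.12961935997009277), (0.06059294566512108, 0.1504780352115631), 18.457027435302734) 0.06192367345416415
55 [ 0.5301 -0.1291] 0.010684581473469734 [ 0.5299495  -0.12892576] [276.2        213.29090909]
top ((0.524721622467041, -0.05967603623867035), (0.02565423585474491, 0.01454232819378376), 16.98299789428711) 0.0612980411830092
```

View pics/w3.png

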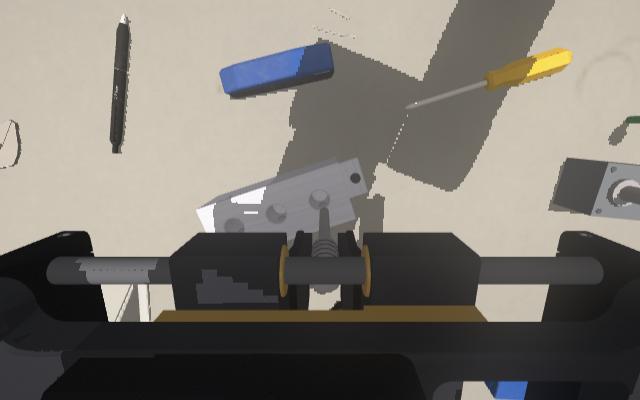

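>>> send_rows --deltas "0 -5 0 0 0 0 0; 0 0 20 0 0 0 0; 0 0 12 0 0 0 0; 0 0 0 0 0 0 0; 0 0 0 0 0 0 0; 0 0 0 0 0 0 0; 0 0 0 0 0 0 0"

```text
time: 7.82
position: [0.5169, -0.0869, 0.2202]
tool_rot: [-0.0, 1.0, -0.0, 0.0]
ft_force: [0.2, 0.4, -0.7]
grip_width: 0.0154
grip_force: 30.0
```

```bash
cat > pin.py <<'E'
from h import *
print(*st()); o=robot.get_obs(); p=o['position']
c=cam('wrist'); print(*st()[2:3]); W=cloud(c)
m=(np.hypot(W[...,0]-p[0],W[...,1]-p[1])<.012)
for dz in (.1,.115,.13,.142):
    q=W[m&(abs(W[...,2]-p[2]+dz)<.007)]; print('pin',dz,len(q),np.round([q[:,0].min()+.004,(q[:,1].min()+q[:,1].max())/2],4) if len(q) else '')
t=(abs(W[...,2]-.062)<.005)&(abs(W[...,0]-.53)<.08)&(W[...,1]<-.02)&(W[...,1]>-.24)
r=cv2.minAreaRect(W[t][:,:2].astype(np.float32)); print(r,np.median(W[t][:,2]))
a=np.radians(r[2] if r[2]<45 else r[2]-90); e=np.array([-np.sin(a),np.cos(a)])
for k in (1,0,-1): print('well',np.round(np.array(r[0])+.046*k*e,4))
cs,hi=cv2.findContours(t.astype(np.uint8),cv2.RETR_CCOMP,cv2.CHAIN_APPROX_NONE)
for k,h in zip(cs,hi[0]):
    if h[3]>=0 and len(k)>12:
        P=np.array([ray(c,u,v,.062) for u,v in k[:,0]])[:,:2].astype(np.float32)
        print(len(k),np.round(cv2.minEnclosingCircle(P)[0],4),cv2.minEnclosingCircle(P)[1])
E
python3 pin.py
```

```text
t 7.825 [ 0.5169 -0.0869  0.2202] [-1.e+00 -8.e-04] [ 0.18  0.39 -0.73] 0.0154 30.006331546628644
[ 0.5168 -0.0869  0.2201]
pin 0.1 69 [ 0.5172 -0.0873]
pin 0.115 60 [ 0.5175 -0.0873]
pin 0.13 47 [ 0.5177 -0.0877]
pin 0.142 38 [ 0.5177 -0.0873]
((0.5311037302017212, -0.1298460066318512), (0.060560308396816254, 0.1508868783712387), 18.35515594482422) 0.06192379838118666
well [ 0.5166 -0.0862]
well [ 0.5311 -0.1298]
well [ 0.5456 -0.1735]
61 [ 0.5301 -0.129 ] 0.010614761151373386
```

>>> send_rows --deltas "1.2 1.4 0 0 0 0 0; 0 0 0 0 0 0 0; 0 0 6 0 0 0 0; 0 0 6 0 0 0 0; 0 0 4 0 0 0 0; 0 0 0 0 0 0 0; 0 0 0 0 0 0 0"

```text
time: 8.75
position: [0.5156, -0.0855, 0.2037]
tool_rot: [-0.0, 1.0, 0.0, 0.0]
ft_force: [0.0, -0.4, -1.2]
grip_width: 0.015
grip_force: 30.0
```

>>> send_rows --deltas "0 0 4 0 0 0 0; 0 0 4 0 0 0 0; 0 0 4 0 0 0 0; 0 0 3 0 0 0 0; 0 0 2 0 0 0 0; 0 0 0 0 0 0 0; 0 0 0 0 0 0 0"

```text
time: 9.62
position: [0.5156, -0.0855, 0.1868]
tool_rot: [-0.0, 1.0, -0.0, 0.0]
ft_force: [-0.6, -0.3, -1.6]
grip_width: 0.0152
grip_force: 30.0
```

Tip is at about z 0.036, past the ball with no force. Now small steps down.

>>> send_rows --deltas "0 0 1.5 0 0 0 0; 0 0 1.5 0 0 0 0; 0 0 1 0 0 0 0; 0 0 0 0 0 0 0"

```text
time: 10.12
position: [0.5155, -0.0855, 0.1826]
tool_rot: [-0.0, 1.0, 0.0, -0.0]
ft_force: [-0.2, 0.2, -0.5]
grip_width: 0.0152
grip_force: 30.0
```

>>> send_rows --deltas "0 0 1 0 0 0 0; 0 0 1 0 0 0 0; 0 0 0 0 0 0 0"

```text
time: 10.5
position: [0.5158, -0.0856, 0.1813]
tool_rot: [-0.0, 1.0, -0.0, 0.0]
ft_force: [-1.3, -0.0, 3.7]
grip_width: 0.0149
grip_force: 30.0
```

>>> send_rows --deltas "0 0 0.7 0 0 0 0; 0 0 0 0 0 0 0; 0 0 0 0 0 0 0"

```text
time: 10.88
position: [0.5161, -0.0856, 0.1811]
tool_rot: [-0.0, 1.0, -0.0, 0.001]
ft_force: [-0.9, -0.3, 8.1]
grip_width: 0.0152
grip_force: 30.0
```

Solid contact at the 32 mm level means well A has a stub. On to the middle well.

>>> send_rows --deltas "0 0 -4.7 0 0 0 0; 0 0 -15 0 0 0 0; 0 0 -22 0 0 0 0; 0 0 0 0 0 0 0; -7.3 -21.8 0 0 0 0 0; -7.3 -21.8 0 0 0 0 0; 0 0 0 0 0 0 0; 0 0 0 0 0 0 0; 0 0 0 0 0 0 0"

```text
time: 12.0
position: [0.5297, -0.1287, 0.2214]
tool_rot: [-0.0, 1.0, 0.0, -0.001]
ft_force: [-0.6, -0.3, -0.1]
grip_width: 0.0154
grip_force: 30.0
```

```bash
python3 pin.py
```

```text
t 12.0 [ 0.5297 -0.1287  0.2214] [-1.e+00 -9.e-04] [-0.61 -0.27 -0.11] 0.0154 29.996808067426173
[ 0.5298 -0.1286  0.2215]
pin 0.1 72 [ 0.53   -0.1289]
pin 0.115 62 [ 0.5301 -0.1289]
pin 0.13 48 [ 0.5299 -0.1293]
pin 0.142 40 [ 0.5301 -0.1289]
((0.5311595797538757, -0.12949514389038086), (0.06071064993739128, 0.1505548506975174), 18.542804718017578) 0.061950059244688396
well [ 0.5165 -0.0859]
well [ 0.5312 -0.1295]
well [ 0.5458 -0.1731]
63 [ 0.5159 -0.0863] 0.010754561051726341
```

>>> send_rows --deltas "-0.6 -0.4 0 0 0 0 0; 0 0 7 0 0 0 0; 0 0 7 0 0 0 0; 0 0 7 0 0 0 0; 0 0 5 0 0 0 0; 0 0 4 0 0 0 0; 0 0 3 0 0 0 0; 0 0 1 0 0 0 0; 0 0 0 0 0 0 0; 0 0 0 0 0 0 0"

```text
time: 13.3
position: [0.5309, -0.1295, 0.1879]
tool_rot: [-0.0, 1.0, -0.0, 0.0]
ft_force: [-0.8, -0.3, -0.8]
grip_width: 0.015
grip_force: 30.0
```

>>> send_rows --deltas "0 0 1.5 0 0 0 0; 0 0 1.5 0 0 0 0; 0 0 1.5 0 0 0 0; 0 0 1 0 0 0 0; 0 0 0 0 0 0 0"

```text
time: 13.92
position: [0.5307, -0.1294, 0.1821]
tool_rot: [-0.0, 1.0, 0.0, -0.0]
ft_force: [0.2, 0.7, -0.9]
grip_width: 0.0151
grip_force: 30.0
```

>>> send_rows --deltas "0 0 0.7 0 0 0 0; 0 0 0.7 0 0 0 0; 0 0 0 0 0 0 0"

```text
time: 14.3
position: [0.531, -0.1295, 0.1813]
tool_rot: [-0.0, 1.0, -0.0, 0.0]
ft_force: [0.5, -0.5, 2.9]
grip_width: 0.0154
grip_force: 30.0
```

>>> send_rows --deltas "0 0 0.7 0 0 0 0; 0 0 0 0 0 0 0"

```text
time: 14.55
position: [0.5313, -0.1296, 0.1812]
tool_rot: [-0.0, 1.0, -0.0, 0.001]
ft_force: [-0.6, 0.2, 8.0]
grip_width: 0.0154
grip_force: 30.0
```

>>> send_rows --deltas "0 0 -5 0 0 0 0; 0 0 -15 0 0 0 0; 0 0 -22 0 0 0 0; 0 0 0 0 0 0 0; -7.3 -21.8 0 0 0 0 0; -7.3 -21.8 0 0 0 0 0; 0 0 0 0 0 0 0; 0 0 0 0 0 0 0; 0 0 0 0 0 0 0"

```text
time: 15.68
position: [0.5449, -0.1726, 0.2217]
tool_rot: [-0.0, 1.0, 0.0, -0.001]
ft_force: [0.4, 0.4, -0.8]
grip_width: 0.0152
grip_force: 30.0
```

```bash
python3 pin.py
```

```text
t 15.675 [ 0.5449 -0.1726  0.2217] [-1.e+00 -9.e-04] [ 0.36  0.41 -0.81] 0.0152 29.99646567318905
[ 0.545  -0.1725  0.2219]
pin 0.1 70 [ 0.5454 -0.1728]
pin 0.115 61 [ 0.5453 -0.1728]
pin 0.13 47 [ 0.5453 -0.1732]
pin 0.142 39 [ 0.545  -0.1728]
((0.531074583530426, -0.12932074069976807), (0.06057869270443916, 0.1503642499446869), 18.4952335357666) 0.06197481905235806
well [ 0.5165 -0.0857]
well [ 0.5311 -0.1293]
well [ 0.5457 -0.1729]
64 [ 0.5304 -0.1299] 0.010643785819411278
66 [ 0.516  -0.0874] 0.010895474813878536
```

>>> send_rows --deltas "0 0 7 0 0 0 0; 0 0 7 0 0 0 0; 0 0 7 0 0 0 0; 0 0 6 0 0 0 0; 0 0 4 0 0 0 0; 0 0 3 0 0 0 0; 0 0 0 0 0 0 0; 0 0 1.5 0 0 0 0; 0 0 1.5 0 0 0 0; 0 0 1.5 0 0 0 0"

```text
time: 16.98
position: [0.5454, -0.173, 0.1837]
tool_rot: [-0.0, 1.0, -0.0, 0.0]
ft_force: [0.3, 0.2, -0.4]
grip_width: 0.0155
grip_force: 30.0
```

>>> send_rows --deltas "0 0 1 0 0 0 0; 0 0 1 0 0 0 0; 0 0 1 0 0 0 0; 0 0 0 0 0 0 0"

```text
time: 17.48
position: [0.5453, -0.173, 0.1806]
tool_rot: [-0.0, 1.0, 0.0, -0.0]
ft_force: [0.2, -0.6, -0.5]
grip_width: 0.0152
grip_force: 30.0
```

>>> send_rows --deltas "0 0 1.5 0 0 0 0; 0 0 3 0 0 0 0; 0 0 3 0 0 0 0; 0 0 2 0 0 0 0; 0 0 1.5 0 0 0 0; 0 0 0 0 0 0 0; 0 0 0 0 0 0 0"

```text
time: 18.35
position: [0.5454, -0.1731, 0.1697]
tool_rot: [-0.0, 1.0, -0.0, 0.0]
ft_force: [-0.4, 0.1, -0.4]
grip_width: 0.0152
grip_force: 30.0
```

>>> send_rows --deltas "0 0 1 0 0 0 0; 0 0 1 0 0 0 0; 0 0 1 0 0 0 0; 0 0 0 0 0 0 0"

```text
time: 18.85
position: [0.5453, -0.173, 0.1666]
tool_rot: [-0.0, 1.0, 0.0, -0.0]
ft_force: [-1.0, 0.1, -0.8]
grip_width: 0.0155
grip_force: 30.0
```

>>> send_rows --deltas "0 0 0.7 0 0 0 0; 0 0 0.7 0 0 0 0; 0 0 0 0 0 0 0; 0 0 0 0 0 0 0"

```text
time: 19.35
position: [0.5458, -0.1732, 0.1662]
tool_rot: [-0.0, 1.0, -0.0, 0.001]
ft_force: [-0.8, 1.4, 6.3]
grip_width: 0.0153
grip_force: 30.0
```

```bash
python3 -c "
from h import *
print(*st())"
```

```text
t 19.35 [ 0.5458 -0.1732  0.1662] [-1.e+00 -8.e-04] [-0.77  1.38  6.3 ] 0.0153 30.000754117938868
```

Contact at the 47 mm level means the far well C is the clear one. Now I'll take the pin back to the stand.

>>> send_rows --deltas "0 0 -5 0 0 0 0; 0 0 -20 0 0 0 0; 0 0 -40 0 0 0 0; 0 0 -40 0 0 0 0; 0 0 0 0 0 0 0; 3 40 0 0 0 0 0; 4 58 0 0 0 0 0; 4 58 0 0 0 0 0; 4 58 0 0 0 0 0; 4 58 0 0 0 0 0"

```text
time: 20.6
position: [0.5251, 0.1007, 0.2689]
tool_rot: [-0.0, 1.0, 0.0, -0.001]
ft_force: [0.9, 0.6, -0.8]
grip_width: 0.0151
grip_force: 30.0
```

>>> send_rows --deltas "4 58 0 0 0 0 0; 4 58 0 0 0 0 0; 1.5 50 0 0 0 0 0; 0 30 0 0 0 0 0; 0 13 0 0 0 0 0; 0 0 20 0 0 0 0; 0 0 14 0 0 0 0; 0 0 0 0 0 0 0; 0 0 0 0 0 0 0; 0 0 0 0 0 0 0"

```text
time: 21.85
position: [0.517, 0.3077, 0.237]
tool_rot: [-0.0, 1.0, 0.0, 0.001]
ft_force: [0.1, 0.4, -0.7]
grip_width: 0.0152
grip_force: 30.0
```

```bash
python3 - <<'E'
from h import *
print(*st()); o=robot.get_obs(); p=o['position']
c=cam('wrist'); save(c,'w4.png'); W=cloud(c)
m=(np.hypot(W[...,0]-p[0],W[...,1]-p[1])<.012)
for dz in (.1,.115,.13,.142):
    q=W[m&(abs(W[...,2]-p[2]+dz)<.007)]; print('pin',dz,len(q),np.round([q[:,0].min()+.004,(q[:,1].min()+q[:,1].max())/2],4) if len(q) else '')
t=(abs(W[...,2]-.052)<.004)&(abs(W[...,0]-.512)<.06)&(abs(W[...,1]-.265)<.09)
r=cv2.minAreaRect(W[t][:,:2].astype(np.float32)); print(r,np.median(W[t][:,2]))
for z in (.05,):
  m2=(abs(W[...,0]-.517)<.009)&(abs(W[...,1]-.307)<.009)&(W[...,2]<.049); print('hole',m2.sum())
print('punch',circ(W,(.508,.223),.087,.1),'collar',circ(W,(.508,.223),.055,.062))
u,v=map(int,proj(c,(.517,.307,.052))); print(u,v)
cv2.imwrite('pics/m4.png',cv2.resize(cv2.imread('pics/w4.png')[v-50:v+50,u-90:u+40],(780,600),interpolation=cv2.INTER_NEAREST))
E
```

```text
t 21.85 [0.517  0.3077 0.237 ] [-1.e+00 -3.e-04] [ 0.1   0.38 -0.65] 0.0152 29.996867629743065
pin 0.1 70 [0.5177 0.3075]
pin 0.115 60 [0.5176 0.3074]
pin 0.13 48 [0.5178 0.3071]
pin 0.142 38 [0.5177 0.3075]
((0.5134860277175903, 0.2650800943374634), (0.13022375106811523, 0.05667650327086449), 84.59988403320312) 0.0519795655765769
hole 80
punch [5.089e-01 2.233e-01 8.300e-03 5.086e-01 2.245e-01 9.250e-02 2.880e+02] collar [5.092e-01 2.234e-01 1.400e-02 5.040e-01 2.286e-01 5.790e-02 3.520e+02]
323 200
```

View pics/m4.png

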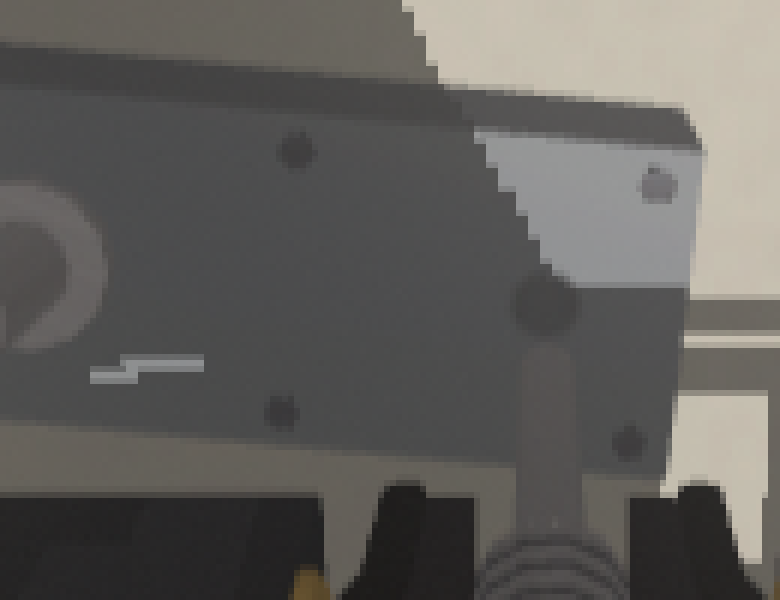

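The hole in the picture, crop (546,303), lies straight under the pin tip to within 0.5 mm. Lowering.

>>> send_rows --deltas "0 -0.3 10 0 0 0 0; 0 0 15 0 0 0 0; 0 0 8 0 0 0 0; 0 0 5 0 0 0 0; 0 0 4 0 0 0 0; 0 0 0 0 0 0 0; 0 0 0 0 0 0 0"

```text
time: 22.78
position: [0.5167, 0.3077, 0.1945]
tool_rot: [-0.0, 1.0, 0.0, 0.0]
ft_force: [0.8, 0.1, -0.2]
grip_width: 0.0153
grip_force: 30.0
```

>>> send_rows --deltas "0 0 5 0 0 0 0; 0 0 5 0 0 0 0; 0 0 7 0 0 0 0; 0 0 8 0 0 0 0; 0 0 5 0 0 0 0; 0 0 3 0 0 0 0; 0 0 0 0 0 0 0; 0 0 0 0 0 0 0"

```text
time: 23.78
position: [0.5166, 0.3077, 0.1614]
tool_rot: [-0.0, 1.0, 0.0, 0.0]
ft_force: [-0.9, 0.3, -0.9]
grip_width: 0.0153
grip_force: 30.0
```

>>> send_rows --deltas "0 0 2 0 0 0 0; 0 0 1.2 0 0 0 0; 0 0 0.6 0 0 0 0; 0 0 0 0 0 0 0; 0 0 0 0 0 0 0.45; 0 0 0 0 0 0 0.45; 0 0 0 0 0 0 0.45; 0 0 0 0 0 0 0.45; 0 0 0 0 0 0 0.45"

```text
time: 24.9
position: [0.5165, 0.3076, 0.1574]
tool_rot: [-0.0, 1.0, -0.0, -0.0]
ft_force: [-0.3, 0.7, -0.1]
grip_width: 0.039
grip_force: 0.0
```

>>> send_rows --deltas "0 0 -10 0 0 0 0.45; 0 0 -20 0 0 0 0.45; 0 0 -40 0 0 0 0.45; 0 0 -30 0 0 0 0.45; 4 -42 0 0 0 0 0.45; 4 -42 0 0 0 0 0.45; 0 0 0 0 0 0 0.45; 0 0 0 0 0 0 0.45"

```text
time: 25.9
position: [0.509, 0.224, 0.2581]
tool_rot: [-0.0, 1.0, 0.0, 0.001]
ft_force: [0.2, -1.1, 0.9]
grip_width: 0.0393
grip_force: 0.0
```

```bash
python3 - <<'E'
from h import *
print(*st())
c=cam('wrist'); save(c,'w5.png'); W=cloud(c)
print('pin',circ(W,(.516,.3066),.118,.132), 'punch',circ(W,(.508,.223),.087,.1),'collar',circ(W,(.508,.223),.055,.062))
E
```

```text
t 25.9 [0.509  0.224  0.2581] [-1.e+00 -1.e-04] [ 0.2  -1.1   0.85] 0.0393 0.0
pin [5.184e-01 3.062e-01 7.800e-03 5.158e-01 3.051e-01 1.246e-01 3.020e+02] punch [5.094e-01 2.230e-01 8.200e-03 5.084e-01 2.237e-01 9.270e-02 2.300e+02] collar [5.096e-01 2.234e-01 1.400e-02 5.038e-01 2.237e-01 5.790e-02 2.900e+02]
```

The pin is back at full depth, with its top at 0.125. Now I'll grip the punch.

>>> send_rows --deltas "-0.5 -0.8 40 0 0 0 0.45; 0 0 40 0 0 0 0.45; 0 0 25 0 0 0 0.45; 0 0 14 0 0 0 0.45; 0 0 6 0 0 0 0.45; 0 0 0 0 0 0 0.45; 0 0 0 0 0 0 0; 0 0 0 0 0 0 0; 0 0 0 0 0 0 0; 0 0 0 0 0 0 0" --newtons 40

```text
time: 27.2
position: [0.5093, 0.2229, 0.1329]
tool_rot: [-0.0, 1.0, 0.0, 0.0]
ft_force: [0.6, 0.1, 2.2]
grip_width: 0.0147
grip_force: 40.0
```

>>> send_rows --deltas "0 0 0 0 0 0 0; 0 0 -4 0 0 0 0; 0 0 -10 0 0 0 0; 0 0 -20 0 0 0 0; 0 0 -30 0 0 0 0; 0 0 -30 0 0 0 0; 0 0 -6 0 0 0 0; 0 0 0 0 0 0 0"

```text
time: 28.2
position: [0.5088, 0.2228, 0.2324]
tool_rot: [-0.0, 1.0, -0.0, 0.0]
ft_force: [0.9, -0.8, -2.2]
grip_width: 0.0149
grip_force: 40.0
```

>>> send_rows --deltas "-3 -30 0 0 0 0 0; -5 -54 0 0 0 0 0; -5 -56 0 0 0 0 0; -5 -56 0 0 0 0 0; -5 -56 0 0 0 0 0; -5 -56 0 0 0 0 0; -5 -50 0 0 0 0 0; -3.7 -38 0 0 0 0 0; 0 0 15 0 0 0 0; 0 0 10 0 0 0 0"

```text
time: 29.45
position: [0.5446, -0.1721, 0.205]
tool_rot: [-0.0, 1.0, 0.001, -0.002]
ft_force: [-0.6, 0.9, -1.0]
grip_width: 0.0144
grip_force: 40.0
```

>>> send_rows --deltas "0 0 0 0 0 0 0; 0 0 0 0 0 0 0; 0 0 0 0 0 0 0"

```text
time: 29.82
position: [0.5464, -0.1725, 0.2079]
tool_rot: [-0.001, 1.0, -0.0, 0.0]
ft_force: [-0.1, 0.8, -2.1]
grip_width: 0.0141
grip_force: 40.0
```

```bash
cat > pu.py <<'E'
from h import *
import sys
print(*st()); o=robot.get_obs(); p=o['position']
c=cam('wrist'); save(c,sys.argv[1]); W=cloud(c)
m=(np.hypot(W[...,0]-p[0],W[...,1]-p[1])<.02)
for lo,hi,r in ((.075,.081,.014),(.085,.095,.009),(.095,.105,.009),(.105,.117,.009)):
    q=W[m&(W[...,2]<p[2]-lo)&(W[...,2]>p[2]-hi)]
    print(lo,len(q),np.round([q[:,0].min()+r,(q[:,1].min()+q[:,1].max())/2,np.ptp(q[:,1])],4) if len(q)>4 else '')
t=(abs(W[...,2]-.062)<.005)&(abs(W[...,0]-.53)<.08)&(W[...,1]<-.02)&(W[...,1]>-.24)
r=cv2.minAreaRect(W[t][:,:2].astype(np.float32)); print(r)
E
python3 pu.py w6.png
```

```text
t 29.825 [ 0.5464 -0.1725  0.2079] [-1.    -0.002] [-0.05  0.79 -2.09] 0.0141 39.996020884043446
0.075 234 [ 0.5467 -0.1721  0.0237]
0.085 1 
0.095 73 [ 0.5465 -0.1725  0.0149]
0.105 106 [ 0.5465 -0.1724  0.0171]
((0.531075656414032, -0.1291981041431427), (0.060694821178913116, 0.15077447891235352), 18.494142532348633)
```

View pics/w6.png

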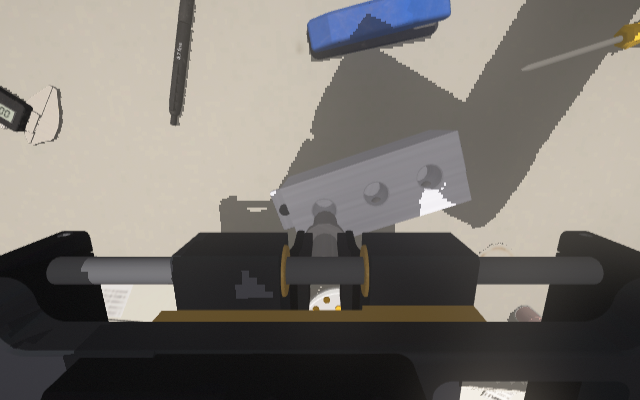

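The view shows the punch over the far well at (325,210), with the two stubbed wells at (376,192) and (429,175). The punch hangs straight, so I'll make a 1 mm correction and lower.

>>> send_rows --deltas "0.9 -0.5 0 0 0 0 0; 0 0 10 0 0 0 0; 0 0 8 0 0 0 0; 0 0 2 0 0 0 0; 0 0 0 0 0 0 0; 0 0 0 0 0 0 0; 0 0 0 0 0 0 0"

```text
time: 30.75
position: [0.5453, -0.1737, 0.1877]
tool_rot: [-0.0, 1.0, -0.0, 0.0]
ft_force: [-1.1, 0.8, -1.2]
grip_width: 0.0142
grip_force: 40.0
```

```bash
python3 pu.py w7.png
```

```text
t 30.75 [ 0.5453 -0.1737  0.1877] [-1.e+00 -9.e-04] [-1.12  0.76 -1.18] 0.0142 39.99587092277807
0.075 239 [ 0.5455 -0.1733  0.0238]
0.085 3 
0.095 73 [ 0.5452 -0.1737  0.0149]
0.105 104 [ 0.5453 -0.1737  0.0171]
((0.5308642387390137, -0.12927916646003723), (0.06064095348119736, 0.15065541863441467), 18.30061912536621)
```

>>> send_rows --deltas "-0.2 0.6 0 0 0 0 0; 0 0 2 0 0 0 0; 0 0 1.5 0 0 0 0; 0 0 1.5 0 0 0 0; 0 0 0 0 0 0 0; 0 0 0 0 0 0 0"

```text
time: 31.55
position: [0.5454, -0.1731, 0.1824]
tool_rot: [-0.0, 1.0, -0.0, 0.0]
ft_force: [-0.5, -0.3, -1.6]
grip_width: 0.0145
grip_force: 40.0
```

>>> send_rows --deltas "0 0 1 0 0 0 0; 0 0 1 0 0 0 0; 0 0 1 0 0 0 0; 0 0 1 0 0 0 0; 0 0 0 0 0 0 0"

```text
time: 32.17
position: [0.5453, -0.173, 0.1783]
tool_rot: [-0.0, 1.0, 0.0, -0.0]
ft_force: [-0.4, -0.8, -2.0]
grip_width: 0.0144
grip_force: 40.0
```

>>> send_rows --deltas "0 0 2 0 0 0 0; 0 0 2 0 0 0 0; 0 0 2 0 0 0 0; 0 0 1.5 0 0 0 0; 0 0 1 0 0 0 0; 0 0 0 0 0 0 0"

```text
time: 32.92
position: [0.5452, -0.173, 0.1699]
tool_rot: [-0.0, 1.0, 0.0, -0.0]
ft_force: [-0.7, 0.2, -1.8]
grip_width: 0.0146
grip_force: 40.0
```

>>> send_rows --deltas "0 0 1 0 0 0 0; 0 0 1 0 0 0 0; 0 0 1 0 0 0 0; 0 0 1 0 0 0 0; 0 0 0 0 0 0 0"

```text
time: 33.55
position: [0.5451, -0.173, 0.1656]
tool_rot: [-0.0, 1.0, 0.0, -0.0]
ft_force: [-1.6, -0.6, -1.4]
grip_width: 0.0144
grip_force: 40.0
```

>>> send_rows --deltas "0 0 1 0 0 0 0; 0 0 1 0 0 0 0; 0 0 1 0 0 0 0; 0 0 1 0 0 0 0; 0 0 0 0 0 0 0"

```text
time: 34.17
position: [0.5452, -0.173, 0.1617]
tool_rot: [-0.0, 1.0, 0.0, -0.0]
ft_force: [-1.6, -1.2, -3.9]
grip_width: 0.0144
grip_force: 40.0
```

>>> send_rows --deltas "0 0 1 0 0 0 0; 0 0 2 0 0 0 0; 0 0 2 0 0 0 0; 0 0 1 0 0 0 0; 0 0 0 0 0 0 0"

```text
time: 34.8
position: [0.5453, -0.173, 0.1557]
tool_rot: [-0.0, 1.0, 0.0, -0.0]
ft_force: [-1.7, -1.0, -2.9]
grip_width: 0.0144
grip_force: 40.0
```

>>> send_rows --deltas "0 0 2 0 0 0 0; 0 0 2 0 0 0 0; 0 0 2 0 0 0 0; 0 0 2 0 0 0 0; 0 0 1.5 0 0 0 0; 0 0 0 0 0 0 0"

```text
time: 35.55
position: [0.5452, -0.173, 0.1461]
tool_rot: [-0.0, 1.0, 0.0, -0.0]
ft_force: [-1.3, -0.7, -2.8]
grip_width: 0.0144
grip_force: 40.0
```

>>> send_rows --deltas "0 0 1 0 0 0 0; 0 0 1 0 0 0 0; 0 0 0.7 0 0 0 0; 0 0 0 0 0 0 0"

```text
time: 36.05
position: [0.5454, -0.1731, 0.1437]
tool_rot: [-0.0, 1.0, -0.0, -0.0]
ft_force: [-2.5, -0.8, -1.2]
grip_width: 0.0144
grip_force: 40.0
```

>>> send_rows --deltas "0 0 0.6 0 0 0 0; 0 0 0.6 0 0 0 0; 0 0 0 0 0 0 0"

```text
time: 36.42
position: [0.5454, -0.1731, 0.1429]
tool_rot: [-0.0, 1.0, -0.0, 0.0]
ft_force: [-3.2, -0.9, 2.6]
grip_width: 0.0146
grip_force: 40.0
```

>>> send_rows --deltas "0 0 0.7 0 0 0 0; 0 0 0 0 0 0 0; 0 0 0 0 0 0 0"

```text
time: 36.8
position: [0.5454, -0.1731, 0.1428]
tool_rot: [-0.0, 1.0, -0.0, 0.0]
ft_force: [-3.2, 0.1, 7.9]
grip_width: 0.0144
grip_force: 39.9
```

The collar is seated at the expected height. I'll press slightly more, then release and retreat.

>>> send_rows --deltas "0 0 0.9 0 0 0 0; 0 0 0 0 0 0 0; 0 0 -1.2 0 0 0 0; 0 0 0 0 0 0 0; 0 0 0 0 0 0 0.45; 0 0 0 0 0 0 0.45; 0 0 0 0 0 0 0.45; 0 0 0 0 0 0 0.45; 0 0 0 0 0 0 0.45"

```text
time: 37.92
position: [0.5454, -0.173, 0.142]
tool_rot: [-0.0, 1.0, 0.0, 0.0]
ft_force: [0.5, 0.2, 0.3]
grip_width: 0.0387
grip_force: 0.0
```

>>> send_rows --deltas "0 0 -10 0 0 0 0.45; 0 0 -20 0 0 0 0.45; 0 0 -40 0 0 0 0.45; 0 0 -40 0 0 0 0.45; 0 0 -20 0 0 0 0.45; 0 0 0 0 0 0 0.45; 0 0 0 0 0 0 0.45"

```text
time: 38.8
position: [0.5448, -0.1728, 0.2716]
tool_rot: [-0.0, 1.0, 0.0, -0.001]
ft_force: [0.2, -0.2, 0.5]
grip_width: 0.0392
grip_force: 0.0
```

```bash
python3 - <<'E'
from h import *
print(*st())
c=cam('wrist'); save(c,'w8.png'); W=cloud(c)
print('punch',circ(W,(.545,-.173),.095,.112),'collar',circ(W,(.545,-.173),.065,.075))
u,v=map(int,proj(c,(.545,-.173,.07))); a=cv2.imread('pics/w8.png')[max(v-70,0):v+70,u-100:u+100]
c=cam('side'); save(c,'s8.png'); W=cloud(c)
print('side pin',circ(W,(.516,.307),.08,.132)); b=cv2.imread('pics/s8.png')[100:340,220:420]
cv2.imwrite('pics/m8.png',np.hstack([cv2.resize(a,(400,280)),cv2.resize(b[:,:],(400,480))[:280]]))
E
```

```text
t 38.8 [ 0.5448 -0.1728  0.2716] [-1.e+00 -7.e-04] [ 0.16 -0.25  0.51] 0.0392 0.0
punch [ 5.451e-01 -1.730e-01  7.800e-03  5.433e-01 -1.730e-01  1.025e-01
  2.350e+02] collar [ 5.440e-01 -1.732e-01  1.400e-02  5.387e-01 -1.730e-01  6.800e-02
  2.830e+02]
side pin [5.177e-01 3.083e-01 8.500e-03 5.177e-01 3.130e-01 1.115e-01 1.890e+02]
```

View pics/m8.png

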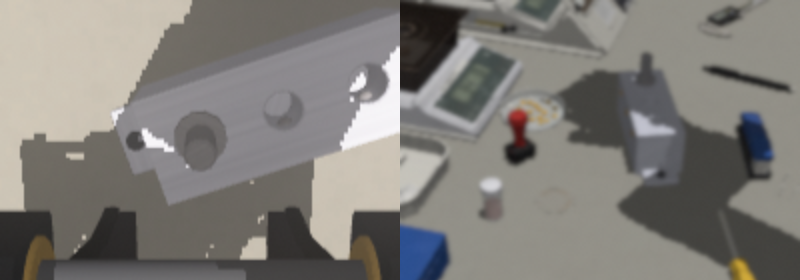

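The collar top is at 0.068 and the head top at 0.103, so the collar sits flat on the block (crop 200,140). The pin is in its hole, and the bystanders in view look unmoved.

```bash
python3 -c "
from rig import robot
print(robot.hand_in())"
```

```text
the job is handed in; nothing more can be done
None
```

The job is done and handed in: the far well (about x 0.545, y -0.173) was the clear one, the feeler pin is back in its hole, the punch is pressed home with its collar flat on the block, forces I read stayed under 10 N, and it took about 39 s.

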